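# Seat the white reference target in the imaging plate's nest

## Task

The sample camera needs its round white reference target. First clear the way: slide the stop along its T-slot, out through the slot's open end, and put it in the small grey tray. Then nudge the target along the plate, keeping it flat on the plate, past the sprung roller until it rests fully home in its nest, touching the far pin, the side roller and the sprung roller; leave the jar, the bottle and the brush where they are.

Things in the scene. Friction and masses are not known exactly. Their poses are not given: they have to be found in the camera images.
- deck: Fixed aluminium plate 290 (its x) x 240 (its y) x 20 mm high. Origin: centre of its underside, z up; its x points away from the robot within 0.25 rad. T-slot along its y at x = 0: neck 12 mm wide, 7 mm deep, over a channel 22 mm wide, 9 mm high; open through the edge at y = +120 mm, closed at y = -108 mm. The nest is on its +x half, the target starts on its -x half.
- seat (a point): Centre of the nest on the plate's top face (x = 70, y = 0, z = 20 mm in the deck's frame, axes parallel to it): where the centre of the target's underside is when fully home. The way in is from the robot's side, along the deck's +x.
- slot_mouth (a point): Middle of the T-slot's open end, on the plate's top face (x = 0, y = 120, z = 20 mm in the deck's frame).
- stop: Loose dark steel stop in the T-slot, about 0.18 kg. Origin: centre of its foot's underside, 5.5 mm above the bench at first; z up, y along the slot. Foot 19 x 30 mm (x, y), 6 high; neck 9 x 30 up to 14.5 mm; flange 30 x 40 x 8 resting on the plate; block 16 x 40 mm from 22.5 to 54.5 mm. 1.5 mm play in the slot; lifts out only with its origin at least 15 mm past slot_mouth.
- stop_grip (a point): Middle of the stop's block, 38.5 mm above the stop's origin: pinch its 40 mm along y from above (the 16 mm along x is also free).
- target: Loose round flat puck, 100 mm diameter, 24 mm high, about 0.25 kg: aluminium with a white ceramic top. Origin: centre of its underside, which lies on the plate; z up. Too wide to grasp: push it.
- tray: Fixed open grey tray 160 x 160 mm outside, 25 mm high, 4 mm walls and floor. Origin: centre of its underside, z up. It stands left or right of the plate.
- pin_far: Fixed steel dowel, 12 mm diameter, 22 mm tall, on the plate at x = 126, y = 0 mm in the deck's frame (beyond the nest). Origin: its foot.
- roller_side: Fixed upright steel guide roller that turns freely, 16 mm diameter, 16 mm tall, 3 mm above the plate, at x = 70, y = -58 mm in the deck's frame (right of the nest). Origin: centre of its underside.
- roller_sprung: Sprung upright steel roller, 16 mm diameter, 16 tall, 3 mm above the plate, at about x = 37, y = 46 mm in the deck's frame. Origin: centre of its underside. Turns freely; yields up to 14 mm along the deck's +y (spring 5 to 8 N). Once the target's centre is within 33 mm of the seat, it presses the target home. Its fixed housing, 26 x 30 x 22 mm, stands at x = 37, y = 90 mm.
- post_socket (a point): Top of the empty camera-post socket, a dark steel cylinder 32 mm in diameter and 30 mm tall, fixed on the plate at x = 122, y = -97 mm in the deck's frame; not used in this job.
- jar: Bystander: white jar with steel cap, 72 mm diameter, 90 mm tall, on the side of the plate opposite the tray. Origin: centre of its underside.
- squeeze: Bystander: white bottle with orange cap, 56 mm diameter, 170 mm tall, beside the plate, farther out on the left. Origin: centre of its underside.
- brush: Bystander: hand brush lying beside the plate, farther out on the right, along y. Origin: the middle of its underside.

How it is judged:
On the way, in this order (a step that is already met when the one before it is completed fails the run):
1. the stop has left the T-slot through its open end (y of stop in the frame of deck above 0.134 m), for 0.1 s.
2. the stop lies or stands released in the tray, before the target is in its nest (x of stop_grip in the frame of tray between -0.078 and 0.078 m and y of stop_grip in the frame of tray between -0.078 and 0.078 m and z of stop_grip in the frame of tray below 0.048 m and contact force between the fingers and stop below 0.1 N and linear speed of stop below 0.02 m/s and horizontal distance between target and seat above 0.03 m), for 0.2 s.
At the end, for the whole second after the job is handed in: The target lies flat and at rest in the nest, its centre within 4 mm of the seat, pressing (over 0.2 N) on the far pin, the side roller and the sprung roller; the stop lies or stands at rest, released, in the tray (contact force between target and pin_far above 0.2 N and contact force between target and roller_side above 0.2 N and contact force between target and roller_sprung above 0.2 N and horizontal distance between target and seat below 0.004 m and angle between target's own z axis and vertical below 0.05 rad and linear speed of target below 0.01 m/s and x of stop_grip in the frame of tray between -0.078 and 0.078 m and y of stop_grip in the frame of tray between -0.078 and 0.078 m and z of stop_grip in the frame of tray below 0.048 m and contact force between the fingers and stop below 0.1 N and linear speed of stop below 0.02 m/s); the robot touches nothing.
It fails at once if the target is tipped by more than 0.3 rad (angle between target's own z axis and vertical above 0.3 rad).
It fails at once if the target is lifted more than 20 mm off the plate (height (world z) of target above 0.04 m).
It fails at once if the jar is shifted more than 30 mm (distance of jar from where it was at the start of the episode above 0.03 m).
It fails at once if the bottle is shifted more than 30 mm (distance of squeeze from where it was at the start of the episode above 0.03 m).
It fails at once if the brush is shifted more than 30 mm (distance of brush from where it was at the start of the episode above 0.03 m).
It also fails if it takes over 64 s, if anything falls off the work surface, if the arm or the gripper's body presses on something with over 40 N, if the wrist force passes 120 N, or if a joint passes its speed limit or range.

## Robot

A 6-joint arm with a two-finger parallel gripper is mounted at the origin on the work surface. World frame = base frame: x ahead of the robot, y to its left, z up, the work surface at z = 0. Lengths are in m, angles in rad, forces in N, time in s.
With the tool pointing down it reaches from about 0.35 to 0.8 m from the base axis. Payload 7.3 kg.
Tool frame: the origin (TCP) lies at the very end of the fingers, on their centre line; the grasp point (between the pads) lies bot.hold_point_z behind it (bot.hold_point_z is the distance from the TCP to the grasp point, in m); z points along the fingers, y is the line along which they close (so a half turn about z gives the same grasp; the last joint's range is limited). The gripper opens to 85 mm and grips with 20 to 120 N. Pads are 22 mm wide; open, the fingers measure 114 mm over their backs; the gripper's body (76 mm by 85 mm) begins 54 mm behind the grasp point. The pads swing forward as they close: fully open they stand 13 mm farther back than shut.
Start: joints at [-1.477, 0.342, 1.524, -0, 1.275, -0.146], TCP at [0.125, -0.51, 0.231] pointing down, gripper open.
Joint ranges: [-2.53, 2.53], [-0.77, 2.02], [0.04, 2.7], [-1, 4.14], [0.28, 2.66], [-3.11, 3.11]. Speed limits (rad/s): [2.57, 2.57, 3.14, 3.14, 3.14, 3.14].

## Interface

Orientations are given as [roll, pitch, yaw] about the fixed x, y, z axes, in that order (R = Rz(yaw) Ry(pitch) Rx(roll)).
In Python, from cell import telemetry, camera, get_calibration, job, bot gives the robot as it stands. The module is installed in compiled form; this text tells all that it offers.
- The arm moves only by the tool arm_command, never from a script. Its argument "series" is a list of rows, each an object of numbers: "dx", "dy", "dz": the shift along the world's x, y, z in units of 60 mm (1.0 is 60 mm); "yaw": the turn about the world's z in units of 6 degrees (1.0 is 6 degrees). A call has 1 to 20 rows; each row shifts and turns the commanded pose from where the row before left it; what a row does not reach is not made up. A row lasts 1/8 s, in which the tool goes at most 62.5 mm and 10.7 degrees, less where a joint would pass 70% of its speed; a pose out of reach is approached as far as the arm can. A call is refused whole if a number of a shift passes 1 or a number of a turn 1, either way. A call with a gripper value outside its range is refused whole. "claw" is the finger opening in mm, from 0 to 85.4, set as the call begins (left out, the last holds). The fingers move at their own pace and stop on an object; "grip_force" is the grip in N (left out, the last holds). Time passes only in rows, so rows that do not move let the fingers close. It gives the time, the measured TCP pose, the force, the opening and the grip force at its end, in the units of the state.
- telemetry.read_state(): the state, without advancing time (a new reading comes with each control period).
- camera(name): name is "scene" or "top" or "wrist"; returns (picture, depth): 480x640x3 uint8, red, green, blue; 480x640 float32, m along the optical axis (not along the pixel's ray), 0 where there is no reading.
- get_calibration(name): a dict with "vertical_fov" (degrees; the focal length in pixels is half the picture's height over the tangent of half this angle, whatever the lens; pixels are square), "cx", "cy" (the principal point, pixels), "R" (3x3) and "t" (3): a world point X has camera coordinates R X + t. Camera axes: x right, y down, z forward; pixel columns grow to the right and rows downward; lengths in m; the calibration is good to about 2 mm. A picture is of the moment at which its call begins: read the wrist's pose just before it. get_calibration takes no time and is no camera call; for the wrist camera it gives the pose at the moment of the call.
- job.close_job(): hands the job in; it is judged then, once.
The state is a dict: "clock": time; "joint_positions": joint angles; "joint_velocities": joint speeds; "effort": joint torques, N m; "position": TCP position; "eef_rot": TCP orientation; "contact_force": force on the tool from outside, world axes, zero at the start; "ft_torque": the same for the moment, N m; "width": opening from 0.0 (shut) to 1.0 (fully open); "gripper_force": force on a finger pad.
Only numpy, scipy, OpenCV 4.12 (cv2) and the standard library are available. Lean on these libraries where they do the work, as an engineer would, in place of code of your own. Each camera call takes 0.05 s, during which the arm holds its last target. There are 200 camera calls.

## Working session

There is one attempt and no reset: what is moved stays moved. The work goes in short steps, Python scripts to look and compute and a tool call to move; the robot and the scene stay as the last step left them, time stands still between calls to the robot, and variables do not carry over. Pictures are saved under pics/ and viewed, at most 10 in all, crops included, and the job is handed in when it is done.

Besides the shell and the picture viewer there is one more tool, called as name(argument=value, ...) on one line, values as JSON. arm_command: Moves the arm, as the interface text tells. Its arguments: {"type":"object","properties":{"series":{"type":"array"},"claw":{"type":"number"},"grip_force":{"type":"number"}},"required":["series"]}

```bash
mkdir -p pics; cat > h.py <<'E'
import numpy as np, cv2
from cell import telemetry, camera, get_calibration, job, bot
def grab(n,f):
    c=get_calibration(n); p,d=camera(n); cv2.imwrite('pics/'+f+'.png',p[:,:,::-1]); np.savez('pics/'+f+'.npz',d=d,p=p,**{k:np.array(v) for k,v in c.items()})
    return p,d,c
def load(f): return np.load('pics/'+f+'.npz')
def ray(c,u,v,z):
    "world point on pixel ray at height z"
    F=240/np.tan(np.radians(float(c['vertical_fov']))/2)
    R,t=np.array(c['R']),np.array(c['t']); o=-R.T@t
    r=R.T@np.array([(u-c['cx'])/F,(v-c['cy'])/F,1]); return o+r*(z-o[2])/r[2]
def cloud(c,d):
    F=240/np.tan(np.radians(float(c['vertical_fov']))/2)
    v,u=np.mgrid[:480,:640]; P=np.stack([(u-c['cx'])/F*d,(v-c['cy'])/F*d,d],-1)
    return (P-np.array(c['t']))@np.array(c['R'])
E
python3 - <<'E'
from h import *
print(telemetry.read_state(), bot.hold_point_z)
for n in('top','scene'):
    p,d,c=grab(n,n+'0'); print(n,c)
E
```

```text
{'clock': 0.0, 'joint_positions': array([-1.47697719e+00,  3.42753282e-01,  1.52502347e+00,  1.96297302e-05,
        1.27534854e+00, -1.45992427e-01]), 'joint_velocities': array([ 0.00011953,  0.00051811,  0.00138182, -0.00040668,  0.00129783,
        0.00058338]), 'effort': array([-2.61902796e-04, -4.33671784e+01, -2.46009529e+01, -2.37443082e-04,
        7.89075420e-03, -2.30541474e-06]), 'position': array([ 0.12469241, -0.50957894,  0.23060782]), 'eef_rot': array([-3.14007905e+00, -2.41529707e-04,  2.39805653e-01]), 'contact_force': array([-0.81280415,  0.3062434 ,  0.6597689 ]), 'ft_torque': array([0.00608739, 0.00330886, 0.01174562]), 'gripper_force': 0.0, 'width': 1.0012924065895346} 0.0187
top {'vertical_fov': 49.38872104868363, 'cx': 319.8407116092279, 'cy': 237.72236849962835, 'R': array([[-0.02466346, -0.9996951 , -0.00119094],
       [-0.99575636,  0.02467191, -0.08865984],
       [ 0.08866219, -0.00100077, -0.99606125]]), 't': array([0.03057701, 0.63388033, 1.07544738])}
scene {'vertical_fov': 46.80534327251578, 'cx': 322.10213617237264, 'cy': 243.17900594526398, 'R': array([[-0.30837289,  0.95123399, -0.00774926],
       [ 0.66439112,  0.2095392 , -0.71741046],
       [-0.68080145, -0.22637847, -0.69660762]]), 't': array([ 0.18880212, -0.37428898,  1.65993947])}
```

View pics/top0.png

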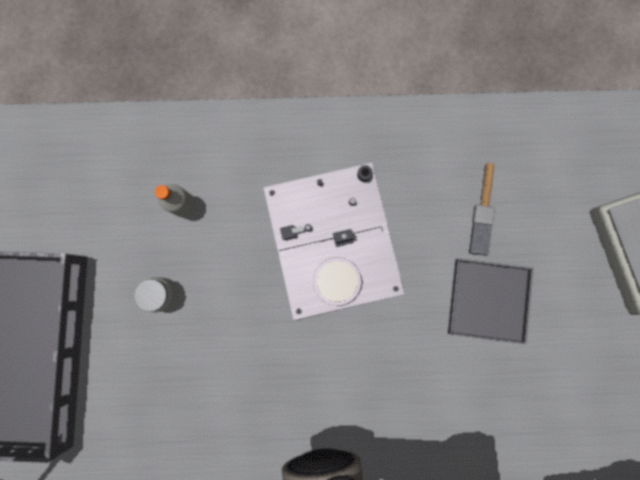

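View pics/scene0.png

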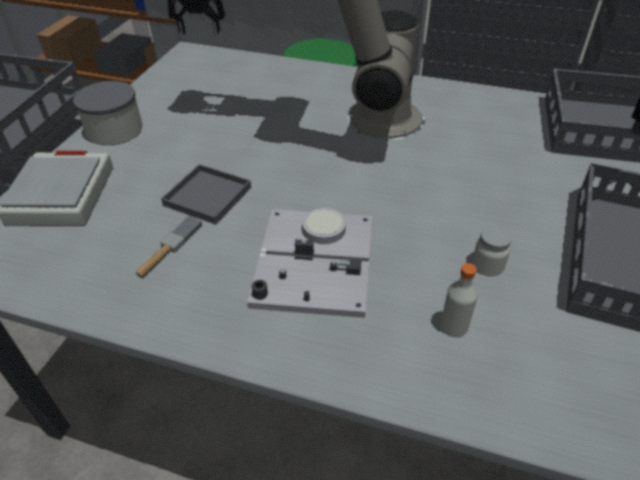

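Top view: deck corners near (264,187), (374,163), (403,294) and (293,319). The stop is at (344,237), the target at (338,281), the tray at (490,300) on the right, and the slot's open end is on the left. I'll enlarge it to measure.

```bash
python3 - <<'E'
from h import *
p=load('top0')['p'][:,:,::-1]
a=cv2.resize(p[155:325,255:415],None,fx=3.5,fy=3.5,interpolation=cv2.INTER_CUBIC)
cv2.imwrite('pics/c1.png',a)
g=load('top0'); X=cloud(g,g['d'])
# deck top points
m=(abs(X[...,2]-.02)<.006)&(X[...,0]>.3)&(abs(X[...,1])<.3)&(p.min(2)>140)
n,l,s,cc=cv2.connectedComponentsWithStats(m.astype('uint8')); i=1+s[1:,4].argmax(); print(s[i],X[l==i][:,2].mean())
h=cv2.convexHull(np.argwhere(l==i)[:,::-1].astype(np.float32)); W=np.array([ray(g,u,v,.02)[:2] for u,v in h[:,0]],np.float32)
r=cv2.minAreaRect(W); print(r, cv2.boxPoints(r))
m=(abs(X[...,2]-.044)<.008)&(p[:,:,2]>170); m[:255]=0; m[:,:300]=0;m[310:]=0;m[:,380:]=0
h=np.argwhere(m)[:,::-1].astype(np.float32); e=cv2.minEnclosingCircle(h); print(e, ray(g,*e[0],.044),ray(g,*h.mean(0),.044), np.median(X[m][:,2]))
for z in (.06,): 
  m=(abs(X[...,2]-z)<.012)&(X[...,0]>.4)&(abs(X[...,1])<.12); m[:215]=0;m[260:]=0; print(np.argwhere(m).mean(0),m.sum(),X[m].mean(0))
for u,v in((457,260),(532,267),(525,342),(449,334)): print(ray(g,u,v,.025))
E
```

```text
[  263   162   141   158 11808] 0.019185817743659284
((0.6304133534431458, -0.011990755796432495), (0.28974419832229614, 0.2397768348455429), 11.718496322631836) [[ 0.46421105  0.07597484]
 [ 0.51291054 -0.15880439]
 [ 0.79661566 -0.09995635]
 [ 0.74791616  0.13482288]]
((336.57733154296875, 280.7373352050781), 24.174732208251953) [ 0.54286243 -0.01749416  0.044     ] [ 0.54281427 -0.0171528   0.044     ] 0.04363931998913402
[236.        343.1509434] 159 [ 0.63405715 -0.03305796  0.05907665]
[ 0.5803301  -0.27351665  0.025     ]
[ 0.56166887 -0.4308888   0.025     ]
[ 0.40618324 -0.40685511  0.025     ]
[ 0.42651048 -0.24943947  0.025     ]
```

View pics/c1.png

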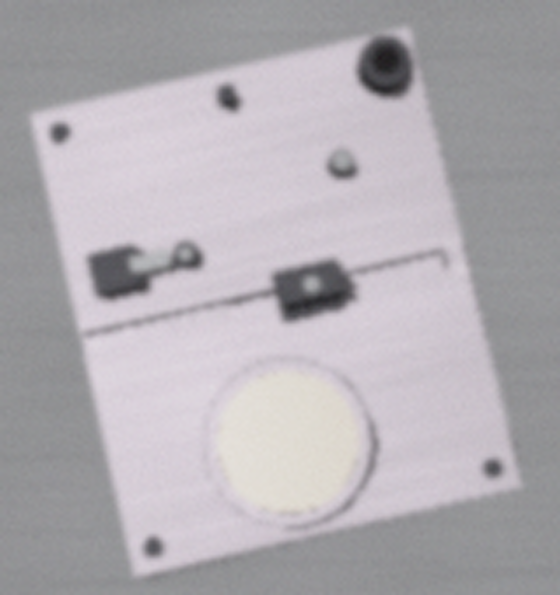

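Measured deck: 289.7 x 239.8 mm, which matches its given size. Its centre is (0.630, -0.012) with yaw 0.2045. The stop is at deck (0, -21 mm) and the target at about deck (-87, 11 mm). The picture shows the housing by the sprung roller at the left and the slot mouth below it. Next I move above the stop.

arm_command(series=[{"dx": 0.6, "dy": 0.57, "yaw": -0.34}, {"dx": 0.6, "dy": 0.57}, {"dx": 0.6, "dy": 0.57}, {"dx": 0.6, "dy": 0.57}, {"dx": 0.6, "dy": 0.57}, {"dx": 0.6, "dy": 0.57}, {"dx": 0.6, "dy": 0.57}, {"dx": 0.6, "dy": 0.57}, {"dx": 0.6, "dy": 0.57}, {"dx": 0.6, "dy": 0.57}, {"dx": 0.6, "dy": 0.57}, {"dx": 0.6, "dy": 0.57}, {"dx": 0.6, "dy": 0.57}, {"dx": 0.6, "dy": 0.57}, {}, {}], claw=75)

```text
invalid input
```

```bash
python3 - <<'E'
from h import *
s=telemetry.read_state(); print(s['clock'],s['position'],s['eef_rot'],s['contact_force'])
p,d,c=grab('wrist','w1')
X=cloud(c,d); m=(X[...,2]>.05)&(X[...,2]<.07)&(abs(X[...,0]-.634)<.04)&(abs(X[...,1]+.033)<.05)
r=cv2.minAreaRect(X[m][:,:2].astype(np.float32)); print(m.sum(),r,np.median(X[m][:,2]))
m=(abs(X[...,2]-.044)<.006)&(np.hypot(X[...,0]-.543,X[...,1]+.018)<.07);print(m.sum(), cv2.minEnclosingCircle(X[m][:,:2].astype(np.float32)) if m.any() else 0)
E
```

```text
0.1 [ 0.12465173 -0.50961381  0.23071916] [-3.14024555e+00 -1.78199130e-04  2.39756310e-01] [-0.11294199  0.42001162 -0.31951733]
0 ((0.0, 0.0), (0.0, 0.0), 0.0) nan
0 0
  return _methods._mean(a, axis=axis, dtype=dtype,
  ret = ret.dtype.type(ret / rcount)
```

View pics/w1.png

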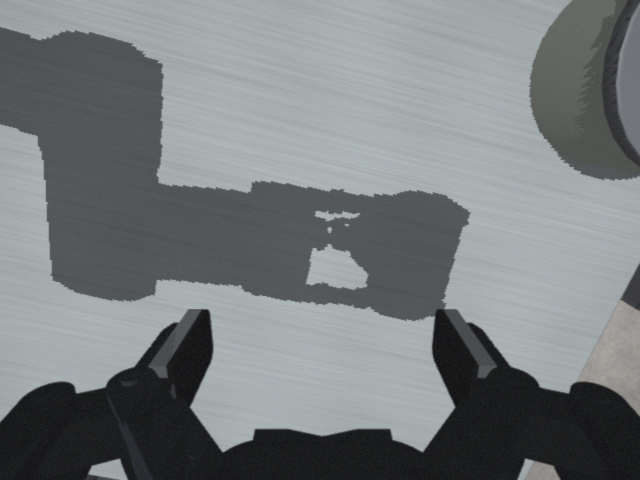

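The move was refused, so the wrist picture only shows bare bench at the start pose, with the fingers at (210,330) and (435,330). The rows probably need all four keys.

arm_command(series=[{"dx": 0.6, "dy": 0.57, "dz": 0, "yaw": -0.34}, {"dx": 0.6, "dy": 0.57, "dz": 0, "yaw": 0}, {"dx": 0.6, "dy": 0.57, "dz": 0, "yaw": 0}, {"dx": 0.6, "dy": 0.57, "dz": 0, "yaw": 0}, {"dx": 0.6, "dy": 0.57, "dz": 0, "yaw": 0}, {"dx": 0.6, "dy": 0.57, "dz": 0, "yaw": 0}, {"dx": 0.6, "dy": 0.57, "dz": 0, "yaw": 0}, {"dx": 0.6, "dy": 0.57, "dz": 0, "yaw": 0}, {"dx": 0.6, "dy": 0.57, "dz": 0, "yaw": 0}, {"dx": 0.6, "dy": 0.57, "dz": 0, "yaw": 0}, {"dx": 0.6, "dy": 0.57, "dz": 0, "yaw": 0}, {"dx": 0.6, "dy": 0.57, "dz": 0, "yaw": 0}, {"dx": 0.6, "dy": 0.57, "dz": 0, "yaw": 0}, {"dx": 0.6, "dy": 0.57, "dz": 0, "yaw": 0}, {"dx": 0, "dy": 0, "dz": 0, "yaw": 0}, {"dx": 0, "dy": 0, "dz": 0, "yaw": 0}], claw=75, grip_force=40)

```text
clock: 2.15
position: [0.6283, -0.0312, 0.2307]
eef_rot: [-3.142, 0.002, 0.205]
contact_force: [0.2, 0.3, -0.6]
width: 0.881
gripper_force: 0.0
```

```bash
cat > m.py <<'E'
from h import *
import sys
s=telemetry.read_state(); print(s['clock'],s['position'],s['eef_rot'],s['contact_force'])
p,d,c=grab('wrist',sys.argv[1])
X=cloud(c,d); m=(X[...,2]>.05)&(X[...,2]<.07)&(abs(X[...,0]-.634)<.04)&(abs(X[...,1]+.033)<.05)
if m.any(): print(m.sum(),cv2.minAreaRect(X[m][:,:2].astype(np.float32)),np.median(X[m][:,2]))
m=(abs(X[...,2]-.044)<.006)&(np.hypot(X[...,0]-.543,X[...,1]+.018)<.07);print(m.sum(), cv2.minEnclosingCircle(X[m][:,:2].astype(np.float32)) if m.any() else 0)
E
python3 m.py w2
```

```text
2.15 [ 0.62825886 -0.03121734  0.23067323] [-3.14150807e+00  1.53910088e-03  2.04673504e-01] [ 0.15689308  0.26285627 -0.6319294 ]
947 ((0.6361416578292847, -0.0340585894882679), (0.016188882291316986, 0.039582494646310806), 11.520916938781738) 0.058742661706233885
7906 ((0.5440324544906616, -0.018118778243660927), 0.050235163420438766)
```

View pics/w2.png

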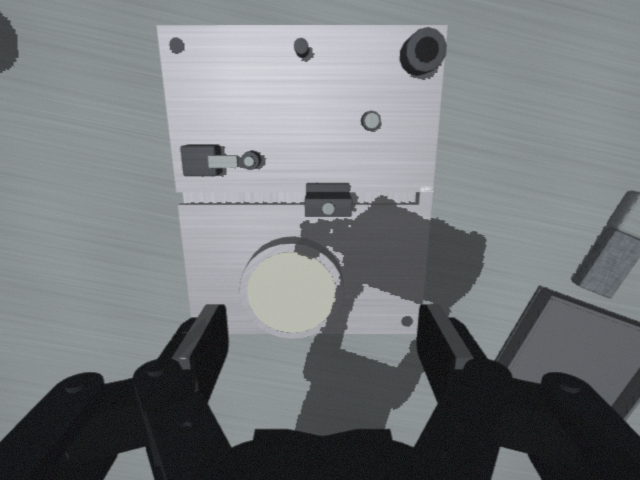

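The wrist view shows the stop's block at (330,205), the target at (292,290) and the tray at lower right. The stop measures (0.636, -0.034) at 16 x 40 mm, and the target (0.544, -0.018) with a 50.2 mm radius. Both are consistent, so I descend and grip.

arm_command(series=[{"dx": 0.12, "dy": -0.05, "dz": -0.4, "yaw": 0}, {"dx": 0, "dy": 0, "dz": -0.6, "yaw": 0}, {"dx": 0, "dy": 0, "dz": -0.6, "yaw": 0}, {"dx": 0, "dy": 0, "dz": -0.6, "yaw": 0}, {"dx": 0, "dy": 0, "dz": -0.5, "yaw": 0}, {"dx": 0, "dy": 0, "dz": -0.4, "yaw": 0}, {"dx": 0, "dy": 0, "dz": -0.24, "yaw": 0}, {"dx": 0, "dy": 0, "dz": 0, "yaw": 0}, {"dx": 0, "dy": 0, "dz": 0, "yaw": 0}])

```text
clock: 3.32
position: [0.6366, -0.0346, 0.0322]
eef_rot: [3.141, -0.002, 0.204]
contact_force: [-0.3, 0.3, -1.0]
width: 0.874
gripper_force: 0.0
```

arm_command(series=[{"dx": 0, "dy": 0, "dz": 0, "yaw": 0}, {"dx": 0, "dy": 0, "dz": 0, "yaw": 0}, {"dx": 0, "dy": 0, "dz": 0, "yaw": 0}, {"dx": 0, "dy": 0, "dz": 0, "yaw": 0}, {"dx": 0, "dy": 0, "dz": 0, "yaw": 0}, {"dx": 0, "dy": 0, "dz": 0, "yaw": 0}], claw=30, grip_force=40)

```text
clock: 4.08
position: [0.6364, -0.0342, 0.0319]
eef_rot: [3.141, -0.001, 0.204]
contact_force: [-1.4, -0.5, 6.9]
width: 0.461
gripper_force: 41.2
```

arm_command(series=[{"dx": 0, "dy": 0, "dz": 0.012, "yaw": 0}, {"dx": -0.0207, "dy": 0.1, "dz": 0, "yaw": 0}, {"dx": -0.0414, "dy": 0.2, "dz": 0, "yaw": 0}, {"dx": -0.0414, "dy": 0.2, "dz": 0, "yaw": 0}, {"dx": -0.0414, "dy": 0.2, "dz": 0, "yaw": 0}, {"dx": 0, "dy": 0, "dz": 0, "yaw": 0}])

```text
clock: 4.82
position: [0.6268, 0.01, 0.0318]
eef_rot: [-3.14, 0.0, 0.206]
contact_force: [-1.0, 3.7, 5.2]
width: 0.459
gripper_force: 41.3
```

arm_command(series=[{"dx": -0.04, "dy": 0.193, "dz": 0, "yaw": 0}, {"dx": -0.04, "dy": 0.193, "dz": 0, "yaw": 0}, {"dx": -0.04, "dy": 0.193, "dz": 0, "yaw": 0}, {"dx": -0.04, "dy": 0.193, "dz": 0, "yaw": 0}, {"dx": -0.04, "dy": 0.193, "dz": 0, "yaw": 0}, {"dx": -0.04, "dy": 0.193, "dz": 0, "yaw": 0}, {"dx": -0.04, "dy": 0.193, "dz": 0, "yaw": 0}, {"dx": -0.04, "dy": 0.193, "dz": 0, "yaw": 0}, {"dx": -0.04, "dy": 0.193, "dz": 0, "yaw": 0}, {"dx": -0.04, "dy": 0.193, "dz": 0, "yaw": 0}, {"dx": -0.04, "dy": 0.193, "dz": 0, "yaw": 0}, {"dx": 0, "dy": 0, "dz": 0, "yaw": 0}])

```text
clock: 6.32
position: [0.5995, 0.1365, 0.0306]
eef_rot: [-3.141, 0.002, 0.206]
contact_force: [-0.0, -0.9, -2.6]
width: 0.458
gripper_force: 40.5
```

```bash
python3 - <<'E'
from h import *
p,d,c=grab('wrist','w3')
g=load('w2'); X=cloud(g,g['d'])
m=(X[...,2]>.02)&(X[...,2]<.032)&(X[...,1]<-.2)
print(m.sum(),cv2.minAreaRect(X[m][:,:2].astype(np.float32)))
g=load('top0'); X=cloud(g,g['d'])
q=np.array([ray(g,u,v,.025)[:2] for u,v in((457,260),(532,267),(525,342),(449,334))]);print(q.mean(0), np.linalg.norm(q-np.roll(q,1,0),axis=1))
s=telemetry.read_state();print(s['joint_positions'],s['position'])
E
```

```text
1015 ((0.5709206461906433, -0.35898083448410034), (0.17020651698112488, 0.1947818249464035), 75.94859313964844)
[ 0.49367317 -0.340175  ] [0.1556926  0.15847472 0.15733213 0.15872266]
[9.81779358e-02 7.14152231e-01 1.48630916e+00 1.88001351e-04
 9.43068025e-01 1.46361287e+00] [0.59992901 0.13590739 0.03079095]
```

View pics/w3.png

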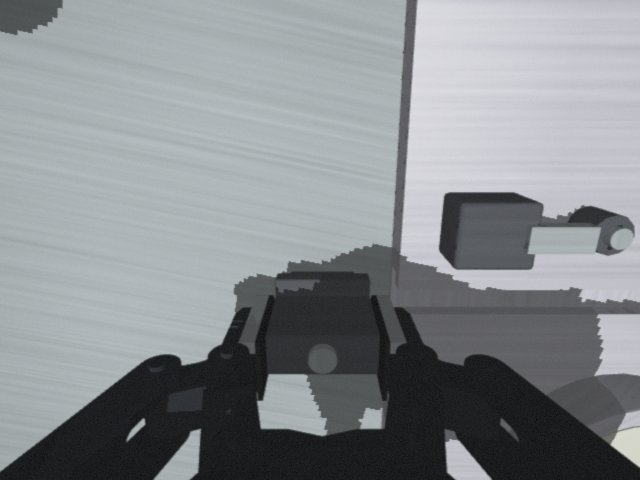

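The stop is clear of the slot: in the picture it's held between the fingers at (320,340), left of the deck edge at column 400. Next I lift it and carry it over to the tray at (0.494, -0.340).

arm_command(series=[{"dx": 0, "dy": 0, "dz": 0.2, "yaw": 0}, {"dx": 0, "dy": 0, "dz": 0.4, "yaw": 0}, {"dx": 0, "dy": 0, "dz": 0.5, "yaw": 0}, {"dx": 0, "dy": 0, "dz": 0.5, "yaw": 0}, {"dx": 0, "dy": 0, "dz": 0.3, "yaw": 0}, {"dx": -0.1, "dy": -0.4, "dz": 0, "yaw": 0}, {"dx": -0.16, "dy": -0.72, "dz": 0, "yaw": 0}, {"dx": -0.16, "dy": -0.72, "dz": 0, "yaw": 0}, {"dx": -0.16, "dy": -0.72, "dz": 0, "yaw": 0}, {"dx": -0.16, "dy": -0.72, "dz": 0, "yaw": 0}, {"dx": -0.16, "dy": -0.72, "dz": 0, "yaw": 0}, {"dx": -0.16, "dy": -0.72, "dz": 0, "yaw": 0}, {"dx": -0.16, "dy": -0.72, "dz": 0, "yaw": 0}, {"dx": -0.16, "dy": -0.72, "dz": 0, "yaw": 0}, {"dx": -0.16, "dy": -0.72, "dz": 0, "yaw": 0}, {"dx": -0.16, "dy": -0.72, "dz": 0, "yaw": 0}, {"dx": -0.07, "dy": -0.33, "dz": 0, "yaw": 0}, {"dx": 0, "dy": 0, "dz": 0, "yaw": 0}, {"dx": 0, "dy": 0, "dz": 0, "yaw": 0}])

```text
clock: 8.75
position: [0.4948, -0.3395, 0.1458]
eef_rot: [-3.141, -0.0, 0.205]
contact_force: [-0.0, 0.5, -1.0]
width: 0.463
gripper_force: 40.7
```

Lowering 0.114 m, then releasing.

arm_command(series=[{"dx": 0, "dy": 0, "dz": -0.4, "yaw": 0}, {"dx": 0, "dy": 0, "dz": -0.5, "yaw": 0}, {"dx": 0, "dy": 0, "dz": -0.4, "yaw": 0}, {"dx": 0, "dy": 0, "dz": -0.3, "yaw": 0}, {"dx": 0, "dy": 0, "dz": -0.2, "yaw": 0}, {"dx": 0, "dy": 0, "dz": -0.1, "yaw": 0}, {"dx": 0, "dy": 0, "dz": 0, "yaw": 0}, {"dx": 0, "dy": 0, "dz": 0, "yaw": 0}])

```text
clock: 9.75
position: [0.495, -0.341, 0.0324]
eef_rot: [3.14, -0.001, 0.204]
contact_force: [0.6, 0.5, -2.1]
width: 0.457
gripper_force: 40.8
```

arm_command(series=[{"dx": 0, "dy": 0, "dz": 0, "yaw": 0}, {"dx": 0, "dy": 0, "dz": 0, "yaw": 0}, {"dx": 0, "dy": 0, "dz": 0, "yaw": 0}, {"dx": 0, "dy": 0, "dz": 0, "yaw": 0}, {"dx": 0, "dy": 0, "dz": 0, "yaw": 0}, {"dx": 0, "dy": 0, "dz": 0.3, "yaw": 0}, {"dx": 0, "dy": 0, "dz": 0.5, "yaw": 0}, {"dx": 0, "dy": 0, "dz": 0.6, "yaw": 0}, {"dx": 0, "dy": 0, "dz": 0.6, "yaw": 0}, {"dx": 0, "dy": 0, "dz": 0.3, "yaw": 0}, {"dx": 0, "dy": 0, "dz": 0, "yaw": 0}, {"dx": 0, "dy": 0, "dz": 0, "yaw": 0}], claw=70)

```text
clock: 11.25
position: [0.4943, -0.3403, 0.1693]
eef_rot: [-3.141, 0.001, 0.204]
contact_force: [0.3, -0.0, 0.1]
width: 0.821
gripper_force: 0.0
```

```bash
python3 - <<'E'
from h import *
p,d,c=grab('wrist','w4')
s=telemetry.read_state();print(s['clock'],s['position'],s['width'],s['contact_force'])
p,d,c=grab('top','top1')
X=cloud(c,d);m=(X[...,2]>.035)&(np.abs(X[...,0]-.494)<.07)&(np.abs(X[...,1]+.34)<.07)&(X[...,2]<.08)
print(m.sum(),X[m].mean(0))
E
```

```text
11.3 [ 0.49414145 -0.34018349  0.1687405 ] 0.817370410235887 [ 0.07010918 -1.11795821 -0.24058925]
159 [ 0.49485144 -0.33520957  0.05509827]
```

View pics/w4.png

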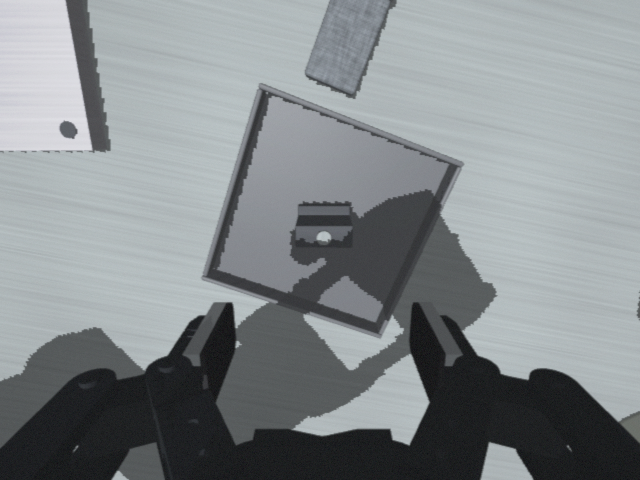

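The stop stands in the middle of the tray at pixel (323,225). Before the push I check finger geometry (tip height, front face) and the deck fit from the close wrist picture.

```bash
python3 - <<'E'
from h import *
g=load('w4'); X=cloud(g,g['d']); v,u=np.mgrid[:480,:640]
T=np.array([.4942,-.3402,.169]); th=.204; c,s=np.cos(th),np.sin(th)
for lo,hi in((180,240),(405,470)):
    m=(X[...,2]>.13)&(v>295)&(v<385)&(u>lo)&(u<hi); D=X[m]-T; x=D[:,0]*c+D[:,1]*s; y=-D[:,0]*s+D[:,1]*c
    k=D[:,2]<.02
    print(m.sum(),'zmin',np.percentile(D[:,2],[1,5]),'x',np.percentile(x[k],[1,99]),'y',np.percentile(y[k],[1,99]))
# deck from w2
g=load('w2'); X=cloud(g,g['d']); p=g['p']
m=(abs(X[...,2]-.02)<.005)&(p.min(2)>150)&(abs(X[...,1]+.01)<.18)
n,l,st,cc=cv2.connectedComponentsWithStats(m.astype('uint8')); i=1+st[1:,4].argmax()
B=X[l==i][:,:2]; 
# far edge and side edges in deck axes
th=.2045;ex=np.array([np.cos(th),np.sin(th)]);ey=np.array([-ex[1],ex[0]])
a,b=B@ex,B@ey; print('far',a.max(),np.percentile(a,99.8),'left/right (far half)',*[f(b[a>a.max()-.1]) for f in(np.max,np.min)])
print('deck centre est',ex*(a.max()-.145)+ey*(b[a>a.max()-.1].max()+b[a>a.max()-.1].min())/2)
# pin, side roller tops
for n,z,P in(('side',.039,(70,-58)),('pin',.042,(126,0))):
    w=np.array([.6304,-.012])+ex*P[0]/1e3+ey*P[1]/1e3
    m=(abs(X[...,2]-z)<.004)&(np.hypot(X[...,0]-w[0],X[...,1]-w[1])<.02); Q=X[m][:,:2]; print(n,w,m.sum(),cv2.minEnclosingCircle(Q.astype(np.float32)) if len(Q) else 0)
E
```

```text
3770 zmin [0.00840472 0.01193631] x [-0.00944644  0.01249038] y [0.03522396 0.04845135]
3999 zmin [0.00831717 0.01212373] x [-0.00962902  0.01254222] y [-0.04746869 -0.03416179]
far 0.7608100695184967 0.7605061363214608 left/right (far half) -0.020160818032571675 -0.2608568527603691
deck centre est [ 0.63151241 -0.01252377]
side [ 0.71071989 -0.054576  ] 286 ((0.7118992209434509, -0.05505478382110596), 0.007941813208162785)
pin [0.75377449 0.01358778] 196 ((0.7543858289718628, 0.01283002644777298), 0.005807689391076565)
```

The wrist view puts the deck centre at (0.6314, -0.0126). The side roller and pin land within 1.5 mm of their predicted spots. Plan: cradle the puck with the fingers 50 mm apart, with deck waypoints for the puck of (-87,12) → (32,-11) → (64,-2), so it squeezes between both rollers.

arm_command(series=[{"dx": -0.05, "dy": 0.5, "dz": 0, "yaw": 0}, {"dx": -0.05, "dy": 0.6, "dz": 0, "yaw": 0}, {"dx": -0.05, "dy": 0.6, "dz": 0, "yaw": 0}, {"dx": -0.05, "dy": 0.6, "dz": 0, "yaw": 0}, {"dx": -0.06, "dy": 0.6, "dz": 0, "yaw": 0}, {"dx": -0.06, "dy": 0.6, "dz": 0, "yaw": 0}, {"dx": -0.06, "dy": 0.6, "dz": 0, "yaw": 0}, {"dx": -0.05, "dy": 0.6, "dz": 0, "yaw": 0}, {"dx": -0.05, "dy": 0.4, "dz": 0, "yaw": 0}, {"dx": 0, "dy": 0, "dz": 0, "yaw": 0}, {"dx": 0, "dy": 0, "dz": -0.5, "yaw": 0}, {"dx": 0, "dy": 0, "dz": -0.6, "yaw": 0}, {"dx": 0, "dy": 0, "dz": -0.6, "yaw": 0}, {"dx": 0, "dy": 0, "dz": -0.4, "yaw": 0}, {"dx": 0, "dy": 0, "dz": -0.3, "yaw": 0}, {"dx": 0, "dy": 0, "dz": 0, "yaw": 0}, {"dx": 0, "dy": 0, "dz": 0, "yaw": 0}], claw=50)

```text
clock: 13.48
position: [0.4662, -0.0352, 0.026]
eef_rot: [3.141, -0.0, 0.204]
contact_force: [0.3, 0.2, -0.2]
width: 0.587
gripper_force: 0.0
```

arm_command(series=[{"dx": 0.1, "dy": 0.025, "dz": -0.02, "yaw": 0}, {"dx": 0.1, "dy": 0.025, "dz": 0, "yaw": 0}, {"dx": 0.1, "dy": 0.025, "dz": 0, "yaw": 0}, {"dx": 0.1, "dy": 0.025, "dz": 0, "yaw": 0}, {"dx": 0.13, "dy": 0.001, "dz": 0, "yaw": 0}, {"dx": 0.13, "dy": 0.001, "dz": 0, "yaw": 0}, {"dx": 0.13, "dy": 0.001, "dz": 0, "yaw": 0}, {"dx": 0.13, "dy": 0.001, "dz": 0, "yaw": 0}, {"dx": 0.13, "dy": 0.001, "dz": 0, "yaw": 0}, {"dx": 0.13, "dy": 0.001, "dz": 0, "yaw": 0}, {"dx": 0.13, "dy": 0.001, "dz": 0, "yaw": 0}, {"dx": 0.13, "dy": 0.001, "dz": 0, "yaw": 0}, {"dx": 0.13, "dy": 0.001, "dz": 0, "yaw": 0}, {"dx": 0.13, "dy": 0.001, "dz": 0, "yaw": 0}, {"dx": 0.13, "dy": 0.001, "dz": 0, "yaw": 0}, {"dx": 0.13, "dy": 0.001, "dz": 0, "yaw": 0}, {"dx": 0.1, "dy": 0.001, "dz": 0, "yaw": 0}, {"dx": 0, "dy": 0, "dz": 0, "yaw": 0}])

```text
clock: 15.72
position: [0.5902, -0.0279, 0.0245]
eef_rot: [3.141, -0.001, 0.204]
contact_force: [0.0, 0.4, -0.2]
width: 0.588
gripper_force: 0.0
```

```bash
cat > t.py <<'E'
from h import *
import sys
s=telemetry.read_state(); print(s['clock'],s['position'],s['contact_force'])
p,d,c=grab('wrist',sys.argv[1]); X=cloud(c,d)
ex=np.array([.9792,.2031]);ey=np.array([-ex[1],ex[0]]);o=np.array([.6314,-.0126])
f=lambda w:np.array([(w-o)@ex,(w-o)@ey])*1e3
print('tcp deck',f(s['position'][:2]))
A,B=(X[...,:2]-o)@ex,(X[...,:2]-o)@ey
m=(abs(X[...,2]-.044)<.004)&(p.min(2)>120)&(A>-.1)&(A<.13)&(abs(B)<.08)
n,l,st,cc=cv2.connectedComponentsWithStats(m.astype('uint8')); i=1+st[1:,4].argmax(); m=l==i
a,b=A[m]*1e3,B[m]*1e3
# least-squares circle through the outer hull points of visible far/side rim
h=cv2.convexHull(np.stack([a,b],1).astype(np.float32))[:,0]
h=h[h[:,0]>h[:,0].min()+40]
from scipy.optimize import least_squares
r=least_squares(lambda q:np.hypot(h[:,0]-q[0],h[:,1]-q[1])-50,[a.mean(),b.mean()],loss='soft_l1'); print('puck deck',r.x,'rms',np.sqrt(np.mean(r.fun**2)),m.sum(),np.median(X[m][:,2]))
E
python3 t.py w5
```

```text
15.725 [ 0.59019172 -0.02794857  0.02448381] [ 0.0112188   0.40756932 -0.2252972 ]
tcp deck [-43.46844441  -6.65991329]
puck deck [11.95507274 -6.26815092] rms 0.12442507405465171 67071 0.04316715316979721
```

View pics/w5.png

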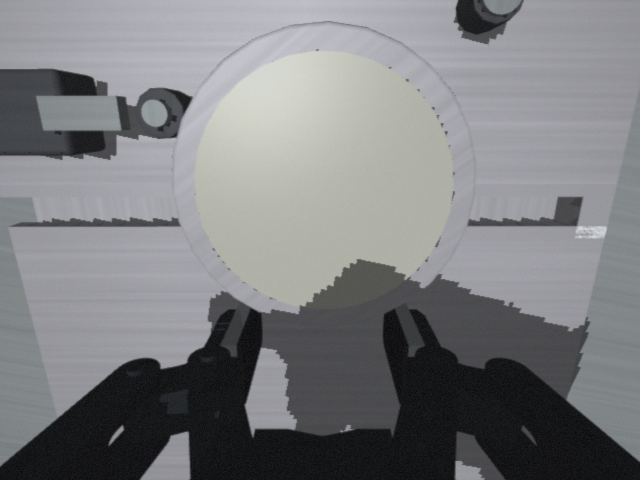

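The puck sits in the cradle at deck (12,-6), centred in the picture at (325,180) and about to meet the sprung roller at (155,112). I continue through the roller gap.

arm_command(series=[{"dx": 0.12, "dy": 0, "dz": 0, "yaw": 0}, {"dx": 0.12, "dy": 0, "dz": 0, "yaw": 0}, {"dx": 0.11, "dy": 0, "dz": 0, "yaw": 0}, {"dx": 0.08, "dy": 0.042, "dz": 0, "yaw": 0}, {"dx": 0.08, "dy": 0.042, "dz": 0, "yaw": 0}, {"dx": 0.08, "dy": 0.042, "dz": 0, "yaw": 0}, {"dx": 0.08, "dy": 0.042, "dz": 0, "yaw": 0}, {"dx": 0.08, "dy": 0.042, "dz": 0, "yaw": 0}, {"dx": 0.08, "dy": 0.042, "dz": 0, "yaw": 0}, {"dx": 0, "dy": 0, "dz": 0, "yaw": 0}])

```text
clock: 17.02
position: [0.6402, -0.0125, 0.0246]
eef_rot: [3.141, -0.002, 0.205]
contact_force: [0.4, -0.2, 0.0]
width: 0.588
gripper_force: 0.0
```

```bash
python3 t.py w6
```

```text
17.025 [ 0.6402483  -0.01247209  0.02463465] [ 0.37368163 -0.15671218  0.03844068]
tcp deck [ 8.69023052 -1.6718382 ]
puck deck [69.76553892 -0.09265097] rms 0.21550503791109502 72342 0.04316449953217196
```

The puck has snapped home at (69.8, -0.1), clear of the fingers. Retreating.

arm_command(series=[{"dx": -0.2, "dy": -0.04, "dz": 0, "yaw": 0}, {"dx": -0.3, "dy": -0.06, "dz": 0, "yaw": 0}, {"dx": -0.3, "dy": -0.06, "dz": 0.1, "yaw": 0}, {"dx": 0, "dy": 0, "dz": 0.5, "yaw": 0}, {"dx": 0, "dy": 0, "dz": 0.6, "yaw": 0}, {"dx": 0, "dy": 0, "dz": 0.6, "yaw": 0}, {"dx": 0, "dy": 0, "dz": 0.6, "yaw": 0}, {"dx": 0, "dy": 0, "dz": 0.4, "yaw": 0}, {"dx": 0, "dy": 0, "dz": 0, "yaw": 0}, {"dx": 0, "dy": 0, "dz": 0, "yaw": 0}, {"dx": 0, "dy": 0, "dz": 0, "yaw": 0}])

```text
clock: 18.45
position: [0.5906, -0.0223, 0.191]
eef_rot: [-3.141, 0.002, 0.204]
contact_force: [0.6, 0.0, 0.2]
width: 0.587
gripper_force: 0.0
```

```bash
python3 t.py w7; python3 -c "
from h import *
grab('top','top2')"
```

```text
18.45 [ 0.59058399 -0.02226502  0.19095921] [0.63983707 0.03267964 0.22202954]
tcp deck [-41.929998    -1.17425242]
puck deck [69.28882379 -0.09708976] rms 0.7689999128584019 16494 0.0431508307023624
```

View pics/w7.png

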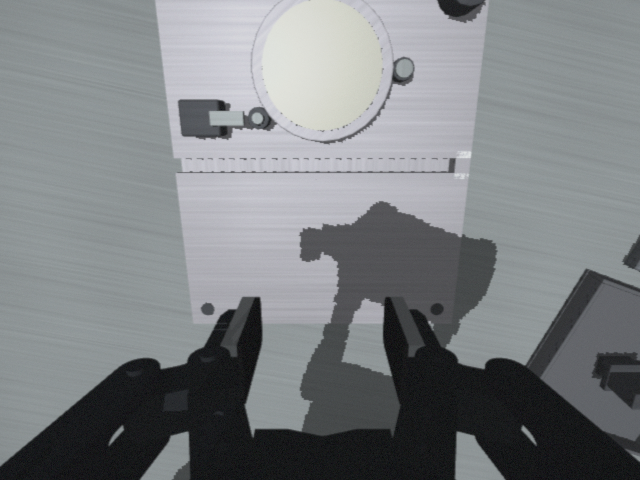

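View pics/top2.png

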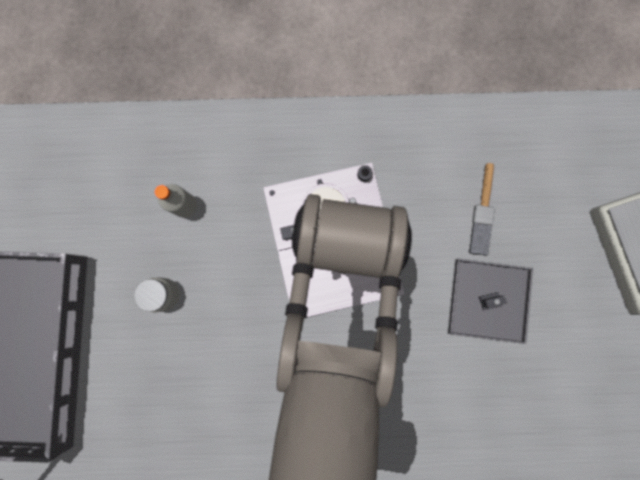

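The puck touches the side roller at (404,70) and the sprung roller at (258,118), and the stop is in the tray. The top view shows the bystanders unmoved.

```bash
python3 -c "
from cell import job
print(job.close_job())"
```

```text
the job is handed in; nothing more can be done
None
```

I handed the job in at about 18.5 s: the target measured within about 1 mm of the seat, and the stop stands released in the tray. The jar, bottle and brush look unmoved. The hand-in returned no verdict, and the contact forces on the pin and rollers could not be read directly.

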